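# Check the colour probe on the matching reference tile

### The job

Check the colour probe on the reference tile that matches the next sample: if the amber bottle stands on the green circle of the mat use the amber-brown tile, if the white bottle stands there use the white tile. Lift the probe out of its stand and set its brass nose inside the ring drawn on that tile, with the probe square to the sloping tile face, pressed lightly until the spring nose is about half in. Finish while still holding it pressed there; do not touch the other tile with the probe and leave the bottles and the other things undisturbed.

Things in the scene. Friction and masses are not known exactly. Their poses are not given: they have to be found in the camera images.
- probe: White pen probe, loose, upright nose down in its stand, 0.13 kg, 130 mm tall. Origin at the tip of the extended nose, z up along it. From the tip: brass spring nose 10 mm thick 0-14 mm, steel barrel 18 mm thick to 60 mm, black collar 36 mm wide to 66 mm, square handle 24 x 24 mm (faces square to its x, y) to 124 mm, blue cap to 130 mm. In the stand the tip is 10 mm above the bench.
- probe_nose (a joint): Travel of the probe's spring nose into the barrel, m: 0 fully out, 0.012 fully in. About 0.9 N starts it moving, then 0.6 N per mm (4.5 N at half travel). It reads also while the probe is held.
- probe_tip (a point): Centre of the flat 10 mm end face of the brass nose; it moves with the nose.
- stand: Fixed probe stand: black base 84 x 84 mm, aluminium top plate 66 x 66 x 12 mm, its top 70 mm above the bench, with a 22 mm bore for the barrel; the probe's collar rests on it. Lift the probe straight up at least 65 mm to free it. Origin at the centre of its underside on the bench.
- tile_amber: Amber-brown tile, 52 x 52 mm, on a fixed grey sloping desk (78 x 66 mm foot). Origin at the centre of the drawn ring (white, inner radius 12 mm) on its face, 40 mm above the bench; z is the face's outward normal, leaning 20 degrees (0.35 rad) from vertical towards the low edge, the desk's -x side.
- tile_white: White reference tile on the same kind of desk, same size and slope as the amber tile, black ring of inner radius 12 mm. Origin at the ring's centre on the face, z the face's outward normal. A cream bench photometer, up to 0.18 m high, stands between the tiles and the probe stand: carry the probe over it.
- sample_mat: Fixed black rubber mat 90 x 240 x 3 mm; two bottle places lie 60 mm either side of its centre along y. Origin at the centre of its underside.
- green_circle (a point): Centre of the filled green circle (76 mm across) on the mat's top: the place of the next sample. The other place has only a thin grey ring.
- amber_bottle: Brown bottle with black cap, 44 mm wide, 98 mm tall, loose; on one of the mat's two places. Origin at the centre of its underside.
- white_bottle: White bottle with green cap, 54 mm wide, 103 mm tall, loose; on the other place of the mat. Origin at the centre of its underside.
- marker_black: Black felt marker 136 x 14 x 15 mm lying on the bench, loose bystander. Origin at the centre of its underside.
- notepad: White notepad 110 x 75 x 11 mm, loose bystander. Origin at the centre of its underside.

How it is judged:
By the outcome, as a careful person would: the job done as asked, in the order asked, and still so for the second after the job is handed in, while the arm keeps its last pose, push and grip.
It also fails if it takes over 38 s, if anything falls off the work surface, if the arm or the gripper's body presses on something with over 40 N, if the wrist force passes 120 N, or if a joint passes its speed limit or range.

### The arm

A 7-joint arm with a two-finger parallel gripper is mounted at the origin on a cart in front of the work surface, level with it; the furniture and walls round the work are solid. World frame = base frame: x ahead of the robot, y to its left, z up, the work surface at z = 0. Lengths are in mm, angles in rad, forces in N, time in s.
With the tool pointing down it reaches from about 400 to 875 mm from the base axis. Payload 19.3 kg.
Tool frame: the origin (TCP) lies between the finger pads; the fingertips stand ctrl.finger_overhang ahead of it and the grasp point (between the pads) lies 2 mm behind it (ctrl.finger_overhang is the distance from the TCP to the fingertips, in mm); z points along the fingers, x is the direction in which the jaws open and shut, and the axes are right-handed (so a half turn about z gives the same grasp; the last joint's range is limited). The gripper opens to 85 mm and grips with 20 to 120 N. Pads are 22 mm wide; open, the fingers measure 114 mm over their backs; the gripper's body (76 mm by 85 mm) begins 54 mm behind the grasp point. The pads swing forward as they close: fully open they stand 13 mm farther back than shut.
Start: joints at [-1.329, 0.521, -0.036, 1.599, 0.021, 1.021, -0.113], TCP at [191.751, 594.85, 248.291] pointing down, gripper open.
Joint ranges: [-2.91, 2.91], [-0.3, 2.13], [-1.5, 1.42], [0.17, 2.43], [-1.26, 4.41], [0.16, 1.93], [-2.52, 2.52]. Speed limits (rad/s): [1.89, 1.89, 2.39, 2.39, 3.01, 3.01, 3.01].

### API

Orientations are given as a rotation vector (axis times angle).
In Python, from station import telemetry, imaging, job, ctrl gives the robot as it stands.
- The arm moves only by the tool step_arm, never from a script. Its argument "targets" is a list of rows, each an object of numbers: "claw": the closure, from -1 (fully open) to 1 (shut), so that 0 is half open; "tx", "ty", "tz": the shift along the tool's x, y, z as a fraction of full scale; "rx", "ry", "rz": the turn, a rotation vector about the tool's x, y, z as a fraction of full scale. A call has 1 to 12 rows; each row shifts and turns the pose as measured when the row begins, along the tool's axes as they then stand; what a row does not reach is not made up. Full scale, the value 1, is 40 mm for a shift and 0.08 rad for a turn. A row lasts 1/10 s, in which the tool goes at most 50 mm and 8.59 degrees, less where a joint would pass 70% of its speed; a pose out of reach is approached as far as the arm can. A call with a number of a shift or a turn outside -1 to 1 is refused whole. A call with a gripper value outside its range is refused whole. The fingers move at their own pace and stop on an object; the grip force is fixed at half the most. Time passes only in rows, so rows that do not move let the fingers close. It gives the time, the measured TCP pose, the force and the opening at its end, in the units of the state.
- telemetry.sense(): the state, without advancing time (a new reading comes with each control period).
- imaging.capture(name): name is "side" or "top"; returns the picture (384x512x3 uint8, red, green, blue); there is no depth.
- imaging.camera_info(name): a dict with "mtx" (3x3 intrinsics, pixels), "dist_coeffs" ([k1, k2, p1, p2, k3] as OpenCV has them; the pictures are not rectified), "rvec" (rotation vector, rad) and "tvec" (3), from world to camera coordinates, as OpenCV has them. Camera axes: x right, y down, z forward; pixel columns grow to the right and rows downward; lengths in mm; the calibration is good to about 2 mm. A picture is of the moment at which its call begins. camera_info takes no time and is no camera call.
- job.close_job(): hands the job in, once; it reports no verdict.
Trained networks look in the newest picture that a camera, given by its name, has taken for a name from the list of things; names that differ only in an ending like _2 or _b are one class to them, and where a whole thing is asked for, a point or a joint stands for the part that bears it (a point fixed in the world has none). Each returns a list of dicts, best first, with "p" (0 to 1); they miss things now and then, are a little off and sometimes report something else, mostly with a low value. They report only what shows in the picture. A call takes as long as a camera call.
- imaging.masks_of(target, camera): "region" (384x512 bool, what is visible of it) and "position" ([column, row] in pixels, amid what is visible of it).
The state is a dict: "time_s": time; "joint_pos": joint angles; "joint_vel": joint speeds; "joint_torque": joint torques, N m; "ee_pos": TCP position; "orientation": TCP orientation; "wrist_force": force on the tool from outside, world axes, zero at the start; "torque": the same for the moment, N m; "width": finger opening in mm.
Only numpy, scipy, OpenCV 4.12 (cv2) and the standard library are available. Lean on these libraries where they do the work, as an engineer would, in place of code of your own. Each camera call takes 0.05 s, during which the arm holds its last target. There are 200 camera calls.

## Working session

There is one attempt and no reset: what is moved stays moved. The work goes in short steps, Python scripts to look and compute and a tool call to move; the robot and the scene stay as the last step left them, time stands still between calls to the robot, and variables do not carry over. Pictures are saved under pics/ and viewed, about 8 in all and at most 12, crops included, and the job is handed in when it is done.

Besides the shell and the picture viewer there is one more tool, called after "Request:" as name([rows], argument=value, ...), one row to a line, values as JSON. step_arm: Moves the arm, as the interface text tells. Its arguments: {"type":"object","properties":{"targets":{"type":"array","items":{"type":"object","properties":{"claw":{"type":"number"},"tx":{"type":"number","minimum":-1,"maximum":1},"ty":{"type":"number","minimum":-1,"maximum":1},"tz":{"type":"number","minimum":-1,"maximum":1},"rx":{"type":"number","minimum":-1,"maximum":1},"ry":{"type":"number","minimum":-1,"maximum":1},"rz":{"type":"number","minimum":-1,"maximum":1}}}}},"required":["targets"]}

```bash
ls; mkdir -p pics; python3 - <<'E'
from station import telemetry, imaging, job, ctrl
import cv2, numpy as np
print(telemetry.sense()); print(ctrl.finger_overhang)
for n in ("side","top"):
    im=imaging.capture(n); cv2.imwrite(f"pics/{n}0.png",im[:,:,::-1]); print(imaging.camera_info(n))
E
```

```text
pics
{'time_s': 0.0, 'joint_pos': array([-1.32923575,  0.5219931 , -0.03631388,  1.59999003,  0.02121632,
        1.02112717, -0.11277775]), 'joint_vel': array([-0.00088002,  0.00065147, -0.00049245,  0.00138287, -0.00069564,
       -0.00130533, -0.00063888]), 'joint_torque': array([ 1.59200052e-03, -9.27130938e+01,  1.98069692e+00, -3.69906807e+01,
        1.79628131e-02,  8.56874714e-03,  2.59094463e-05]), 'ee_pos': array([191.65747127, 594.55449682, 247.74535501]), 'orientation': array([ 2.53877352e+00,  1.84920015e+00, -1.33683270e-03]), 'wrist_force': array([-0.49721336, -0.53784918, -0.23694209]), 'torque': array([0.00303361, 0.02641877, 0.01454807]), 'width': 85.19766578089913}
17.0
{'mtx': array([[347.06351616,   0.        , 255.81139123],
       [  0.        , 347.06351616, 187.60328742],
       [  0.        ,   0.        ,   1.        ]]), 'dist_coeffs': array([-0.06734822,  0.        ,  0.        ,  0.        ,  0.        ]), 'rvec': array([ 2.22728214, -0.19495022,  0.12128685]), 'tvec': array([-517.55627372,  141.85207392, 1000.12480284])}
{'mtx': array([[458.24330756,   0.        , 253.75479822],
       [  0.        , 458.24330756, 188.84766755],
       [  0.        ,   0.        ,   1.        ]]), 'dist_coeffs': array([-0.15853128,  0.        ,  0.        ,  0.        ,  0.        ]), 'rvec': array([ 2.10884458, -2.16907775,  0.16065484]), 'tvec': array([  80.32341279,  536.96554868, 1762.30478396])}
```

View pics/side0.png

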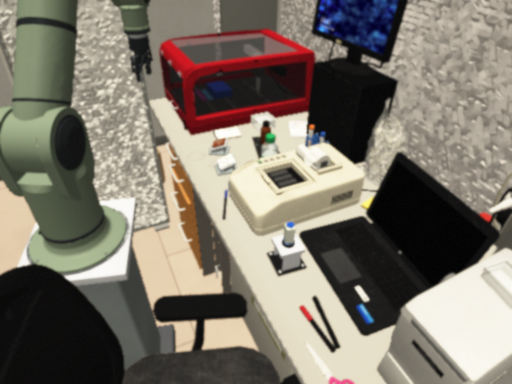

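View pics/top0.png

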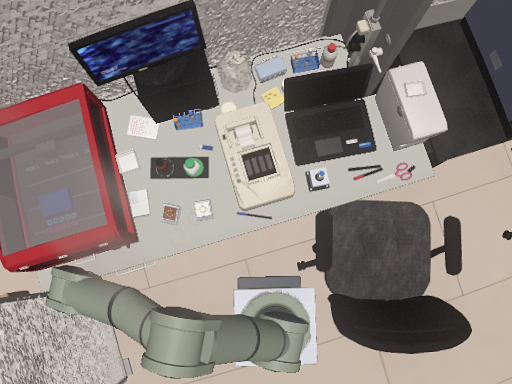

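The side view shows the probe in its stand near (290,250), with the photometer between it and the tiles. In the top view, stand (319,178), amber tile (171,213), white tile (203,210), mat (180,168). Next I'll zoom in and measure.

```bash
cat > h.py <<'E'
from station import telemetry, imaging, job, ctrl
import cv2, numpy as np
from scipy.spatial.transform import Rotation as R
I={n:imaging.camera_info(n) for n in ("side","top")}
def ray(n,uv):
    i=I[n]; p=cv2.undistortPoints(np.array([[uv]],float),i["mtx"],i["dist_coeffs"])[0,0]
    Rm=R.from_rotvec(i["rvec"]).as_matrix(); return -Rm.T@i["tvec"], Rm.T@np.array([p[0],p[1],1])
def plane(n,uv,z):
    c,d=ray(n,uv); return c+d*(z-c[2])/d[2]
def proj(n,P):
    i=I[n]; return cv2.projectPoints(np.array(P,float).reshape(-1,3),i["rvec"],i["tvec"],i["mtx"],i["dist_coeffs"])[0][:,0]
def tri(a,b):
    A=[];B=[]
    for n,uv in (("side",a),("top",b)):
        c,d=ray(n,uv);d/=np.linalg.norm(d);M=np.eye(3)-np.outer(d,d);A.append(M);B.append(M@c)
    return np.linalg.lstsq(np.vstack(A),np.hstack(B),rcond=None)[0]
E
python3 - <<'E'
from h import *
t=imaging.capture("top"); s=imaging.capture("side")
Z=dict(probe=140,stand=70,tile_amber=40,tile_white=40,sample_mat=3,green_circle=3,amber_bottle=98,white_bottle=103,marker_black=15,notepad=11)
for k,z in Z.items():
    for c in ("top","side"):
        for m in imaging.masks_of(k,c)[:2]:
            r=m["region"]; ys,xs=np.nonzero(r)
            print(k,c,round(m["p"],2),np.round(m["position"],1),r.sum(),xs.min(),xs.max(),ys.min(),ys.max(),np.round(plane(c,m["position"],z)))
print(telemetry.sense()["time_s"])
a=cv2.resize(t[140:230,130:230],(800,720),interpolation=cv2.INTER_CUBIC)[:600]
b=cv2.resize(t[155:200,295,][None] if 0 else t[155:200,295:345],(400,360),interpolation=cv2.INTER_CUBIC)
c=cv2.resize(s[210:285,255:330],(400,400),interpolation=cv2.INTER_CUBIC)
cv2.imwrite("pics/a.png",a[:,:,::-1])
w=np.zeros((400,800,3),np.uint8);w[:360,:400]=b;w[:,400:]=c
cv2.imwrite("pics/b.png",w[:,:,::-1])
E
```

```text
probe side 0.65 [286.2 237.3] 258 282 294 222 247 [ 554. -231.  140.]
stand top 0.84 [316.5 181.9] 357 306 328 167 190 [ 555. -180.   70.]
stand top 0.28 [179.2 165.1] 940 149 208 155 178 [637. 355.  70.]
stand side 0.94 [284.6 254.7] 1033 267 306 236 276 [ 557. -225.   70.]
tile_amber top 0.61 [168.3 211.9] 241 162 178 204 221 [457. 404.  40.]
tile_amber side 0.74 [326.1 323. ] 356 312 340 296 348 [ 608. -408.   40.]
tile_amber side 0.53 [219.6 142.8] 134 211 226 138 150 [456. 396.  40.]
tile_white top 0.5 [199.1 208.9] 221 194 209 200 216 [466. 282.  40.]
tile_white side 0.71 [228.  161.9] 214 218 236 154 169 [472. 258.  40.]
tile_white side 0.42 [285.5 259.6] 1013 267 306 235 275 [ 564. -216.   40.]
sample_mat top 0.94 [175.1 167.3] 852 150 208 156 178 [643. 383.   3.]
sample_mat side 0.62 [255.8 142.7] 109 253 260 137 157 [608. 437.   3.]
green_circle top 0.6 [181.5 169.2] 771 151 207 156 177 [634. 357.   3.]
amber_bottle top 0.7 [162.6 164.8] 132 156 168 159 171 [635. 416.  98.]
amber_bottle side 0.74 [263.3 127.9] 126 261 269 120 141 [625. 384.  98.]
white_bottle top 0.73 [190.7 165.6] 201 184 199 157 174 [627. 305. 103.]
white_bottle top 0.35 [178.3 168.8] 907 150 208 156 178 [616. 353. 103.]
white_bottle side 0.53 [269.4 143.7] 338 261 277 132 157 [621. 257. 103.]
marker_black top 0.66 [367.7 167.2] 106 352 380 164 170 [ 619. -400.   15.]
marker_black side 0.61 [328.8 323.6] 318 312 340 296 348 [ 622. -397.   15.]
notepad top 0.67 [143.7 200.7] 500 130 150 189 217 [508. 510.  11.]
notepad side 0.76 [229.7 131.5] 249 212 239 127 139 [512. 533.  11.]
1.2
```

View pics/a.png

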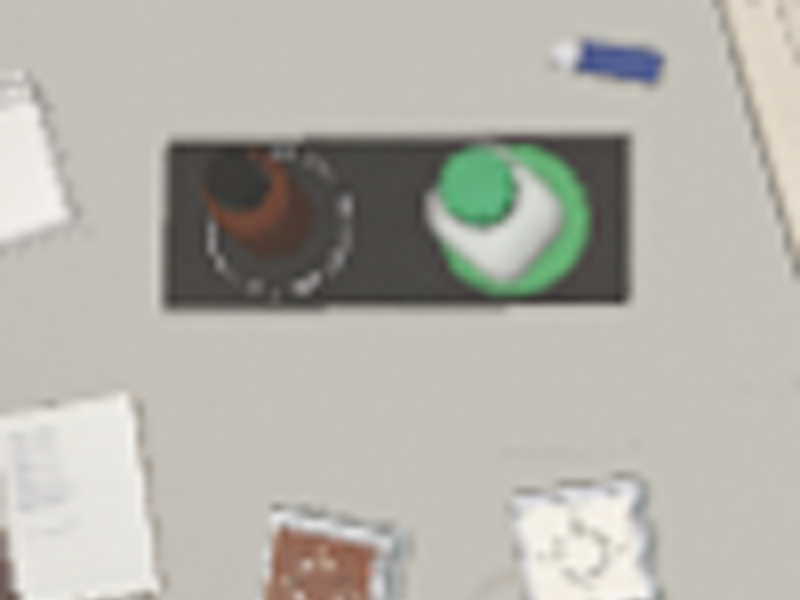

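View pics/b.png

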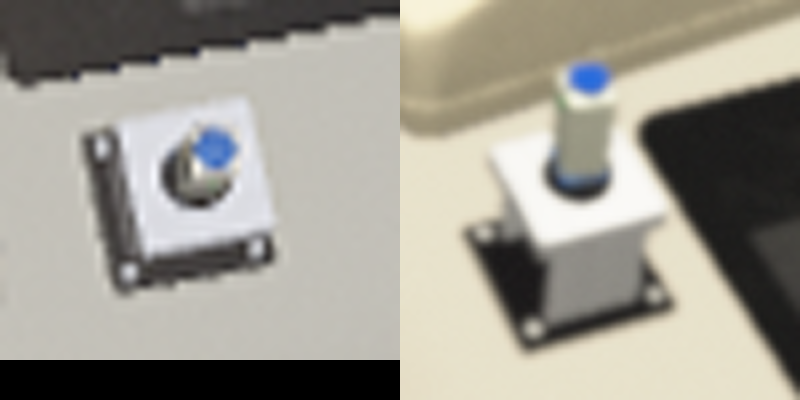

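White bottle stands on the green circle, so I use the white tile. The masks are a few px off, so I'll look at the tile closely to get its ring and slope direction.

```bash
python3 - <<'E'
import cv2,numpy as np
t=cv2.imread("pics/top0.png");s=cv2.imread("pics/side0.png")
def cr(im,u,v,w,h,k):return cv2.resize(im[v:v+h,u:u+w],(w*k,h*k),interpolation=cv2.INTER_LANCZOS4)
a=cr(t,160,192,56,36,14)   # 784x504 
w=np.hstack([cr(t,189,195,28,28,14),cr(s,208,146,28,28,14)])
cv2.imwrite("pics/c.png",w)
E
```

```text
(no output)
```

View pics/c.png

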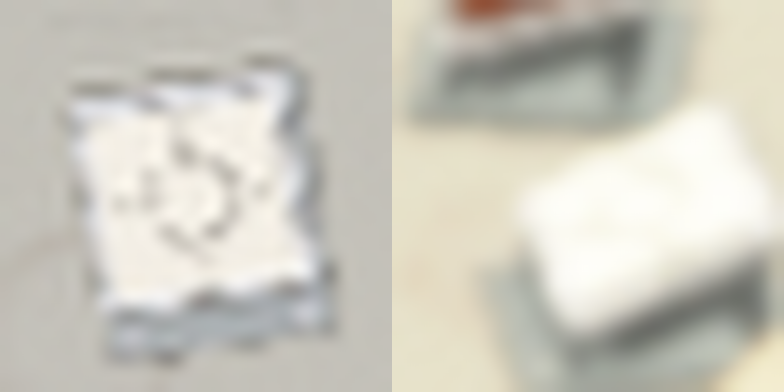

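```bash
cat > fit.py <<'E'
from h import *
from scipy.optimize import least_squares
def px(c,o,off=(0,0)): c=np.array(c,float)-off; return np.array(o)+(c+.5)/14-.5
top=px([(78,118),(283,100),(312,285),(103,305)],(189,195))
side=px([(520,215),(720,105),(775,225),(580,335)],(208,146),(392,0))
def T(p,z=40): 
    M=R.from_euler("ZY",[p[2],-np.deg2rad(20)]).as_matrix(); return M,np.array([p[0],p[1],z])
if __name__=="__main__":
    for n in I:
        c,_=ray(n,(256,192)); print(n,"cam",c.round())
    print("corner plane",[plane("top",c,40).round() for c in top])
    ring=px((200,197),(189,195)); print("ring top",ring,plane("top",ring,40).round(1))
    sq=26*np.array([(-1,-1,0),(-1,1,0),(1,1,0),(1,-1,0)],float)
    for k in range(4):
        def f(p,k=0):
            M,o=T(p); W=sq@M.T+o
            r=[]
            for n,ob in (("top",top),("side",side)):
                q=proj(n,W); d=np.linalg.norm(q[:,None]-ob[None],axis=2); j=d.argmin(1); r.append((q-ob[j]).ravel())
            return np.hstack(r)
        best=min((least_squares(f,[470,275,k*np.pi/2+a]) for a in (-.3,-.1,.1,.3)),key=lambda s:s.cost)
        print(k,best.cost.round(3),best.x.round(3),best.fun.round(1), "n",T(best.x)[0][:,2].round(3))
E
python3 fit.py; python3 - <<'E'
import cv2,numpy as np
s=cv2.imread("pics/side0.png");g=s[153:172,216:238].astype(int)
print(g[:,:,0])
E
```

```text
side cam [ 367. -782.  737.]
top cam [ 262.   61. 1824.]
corner plane [array([490., 301.,  40.]), array([493., 244.,  40.]), array([441., 236.,  40.]), array([437., 295.,  40.])]
ring top [202.82142857 208.60714286] [466.5 267.2  40. ]
0 5.579 [4.65044e+02 2.67505e+02 1.25000e-01] [-0.4 -0.6  1.5  0.   1.   0.6 -0.5 -0.1 -0.  -1.8  1.  -1.  -0.5  0.8
 -0.8 -0.2] n [-0.339 -0.043  0.94 ]
1 20.259 [465.196 267.535   1.788] [-1.2 -0.3 -0.3 -0.8  2.   0.3  0.8  0.8  0.1  3.1  0.3 -1.7  0.1 -4.3
 -0.7  0.7] n [ 0.074 -0.334  0.94 ]
2 44.25 [463.629 271.523   3.285] [ 0.5  1.7 -1.2  0.8 -1.8 -0.7 -0.   0.1 -1.   4.3 -1.1  3.2  3.7  2.1
  0.2 -5.5] n [0.339 0.049 0.94 ]
3 22.886 [464.95  267.606   4.701] [ 0.9 -0.4  2.7 -0.1 -0.1  0.4 -2.1  0.4  1.4 -1.3 -2.7 -3.2 -1.2  0.1
  2.4  2. ] n [0.004 0.342 0.94 ]
[[163 169 172 174 177 176 173 161 155 166 178 183 191 207 217 215 208 201
  200 203 201 203]
 [156 158 161 163 163 161 160 155 156 167 182 200 222 235 238 232 215 202
  201 202 202 203]
 [168 168 168 169 169 166 164 166 175 190 211 230 241 246 245 239 225 207
  200 201 201 202]
 [190 189
[... 779 characters left out ...]
5 224 216 212 209 199 183 164
  158 170 186 196]
 [176 166 188 231 246 248 247 243 238 231 224 209 201 192 180 164 143 129
  139 167 189 198]
 [176 167 181 224 242 243 238 231 226 220 210 191 174 159 141 125 112 111
  135 170 189 197]
 [179 173 173 204 230 233 227 219 209 196 175 151 131 119 112 109 105 108
  133 166 185 192]
 [180 177 168 181 209 219 210 194 174 149 126 112 106 112 122 130 124 117
  132 165 185 191]
 [180 178 171 164 176 184 174 152 127 109 103 109 123 140 155 163 153 135
  143 172 195 200]
 [178 181 177 164 152 145 139 127 112 111 122 138 155 169 178 181 172 160
  166 189 203 203]
 [179 182 183 172 149 137 140 139 137 141 153 165 173 178 179 180 179 182
  192 201 203 199]]
```

```bash
python3 - <<'E'
from h import *
t=cv2.imread("pics/top0.png");s=cv2.imread("pics/side0.png")
print("ring pred side",proj("side",[466,267.3,40]),"top",proj("top",[466,267.3,40]))
def blue(im,u,v,w,h):
    c=im[v:v+h,u:u+w].astype(float); wt=np.clip(c[:,:,0]-c[:,:,2]-40,0,None)
    lab,ids,st,_=cv2.connectedComponentsWithStats((wt>0).astype(np.uint8)) if 0 else (0,0,0,0)
    ys,xs=np.mgrid[v:v+h,u:u+w]; print(int((wt>0).sum()),end=" ");return np.array([(wt*xs).sum(),(wt*ys).sum()])/wt.sum()
ct=blue(t,312,165,18,18); cs=blue(s,280,218,20,14)
print("cap",ct,cs,plane("top",ct,139).round(1),plane("side",cs,138).round(1),tri(cs,ct).round(1))
C=[(295+(a+.5)/8-.5,155+(b+.5)/8-.5) for a,b in [(120,123),(247,97),(275,225),(145,258)]]
P=np.array([plane("top",c,70)[:2] for c in C]);print(P.round(),P.mean(0).round(1))
e=np.roll(P,-1,0)-P; print(np.rad2deg(np.arctan2(e[:,1],e[:,0])).round(1),np.linalg.norm(e,axis=1).round(1))
def cr(im,u,v,w,h,k):return cv2.resize(im[v:v+h,u:u+w],(w*k,h*k),interpolation=cv2.INTER_LANCZOS4)
w=np.hstack([cr(t,309,163,20,20,20),cr(s,278,219,20,20,20) ,]);
w2=cr(s,276,218,22,34,16); w=np.hstack([cr(t,308,162,34,34,12)[:,:400],cv2.resize(w2,(352,544))[:408]])
cv2.imwrite("pics/d.png",w);print(w.shape)
E
```

```text
ring pred side [[226.07625634 160.63373983]] top [[202.8083562  208.74323085]]
20 37 cap [321.43982301 173.22300885] [290.02098383 224.20295838] [ 575.9 -190.5  139. ] [ 575.3 -187.7  138. ] [ 575.  -190.2  140.6]
[[ 603. -155.]
 [ 614. -218.]
 [ 550. -228.]
 [ 536. -164.]] [ 576.  -191.3]
[ -79.9 -170.8  102.6    7.7] [64.1 64.7 66.  67.7]
(408, 752, 3)
```

View pics/d.png

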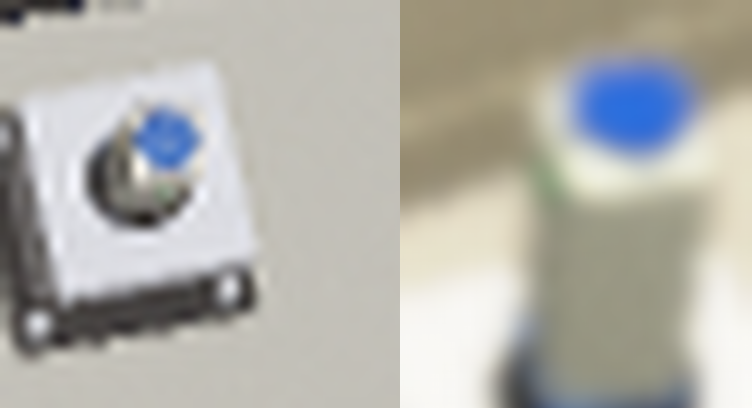

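```bash
python3 - <<'E'
from h import *
c=np.array([575.5,-190.3,134])
f=lambda x,y:(276+(x-400+.5)/16-.5,218+(y+.5)/16-.5)
a,b,d=[plane("side",f(*q),134)[:2] for q in [(580,205),(715,182),(538,85)]]
print(a,b,d,[np.rad2deg(np.arctan2(*(v)[::-1])) for v in (b-a,d-a)],np.linalg.norm(b-a),np.linalg.norm(d-a))
# silhouette/edge based: score by gradient contrast: handle render vs image, brightness of faces
s=cv2.imread("pics/side0.png").astype(float)
def box(yaw):
    M=R.from_euler("z",yaw).as_matrix(); sq=12*np.array([(-1,-1,0),(-1,1,0),(1,1,0),(1,-1,0)])
    return [ (sq@M.T+[c[0],c[1],z]) for z in (134,76)]
K=8;o=np.array([274,216]);W,H=26,40
import itertools
res=[]
for deg in range(-45,45,3):
  best=1e18
  for dx,dy in itertools.product(np.arange(-1.5,1.6,.5),repeat=2):
    lab=np.zeros((H*K,W*K),np.uint8)
    hi,lo=box(np.deg2rad(deg)); ph=proj("side",hi)+[dx,dy];pl=proj("side",lo)+[dx,dy]
    tr=lambda q:np.round((q-o+.5)*K-.5).astype(np.int32)
    cam=np.array([367,-782,737.])
    for i in range(4):
        j=(i+1)%4; n=(hi[i]+hi[j])/2-c
        if n@(cam-c)>0: cv2.fillPoly(lab,[tr(np.array([ph[i],ph[j],pl[j],pl[i]]))],1+i)
    cv2.fillPoly(lab,[tr(ph)],6)
    ims=s[o[1]:o[1]+H,o[0]:o[0]+W]
    A=np.stack([cv2.resize((lab==k).astype(np.float32),(W,H),interpolation=cv2.INTER_AREA) for k in (1,2,3,4,6)],-1)
    cap=proj("side",c+[0,0,6])[0]+[dx,dy]
    yy,xx=np.mgrid[o[1]:o[1]+H,o[0]:o[0]+W]
    m=(A.sum(-1)>.3)&(np.hypot(xx-cap[0],yy-cap[1])>5)&(yy<243)
    # boundary ring included: background local const per-side left/right
    m2=(cv2.dilate((A.sum(-1)>.1).astype(np.uint8),np.ones((3,5)))>0)&(np.hypot(xx-cap[0],yy-cap[1])>5)&(yy<243)&(yy>232)
    mm=m2
    bgL=(1-A.sum(-1))*(xx<cap[0]);bgR=(1-A.sum(-1))*(xx>=cap[0])
    X=np.dstack([A,bgL,bgR])[mm]; Y=ims[mm]
    r=Y-X@np.linalg.lstsq(X,Y,rcond=None)[0]; best=min(best,(r**2).mean())
  res.append((round(best,1),deg))
print(sorted(res)[:12])
E
```

```text
[ 563.25903511 -203.29448143] [ 585.06504751 -201.92866378] [ 563.39983392 -176.50221228] [np.float64(3.584034058004052), np.float64(89.69890181471108)] 21.84874445946174 26.792639104442053
[(np.float64(371.9), -33), (np.float64(374.9), -36), (np.float64(375.6), -30), (np.float64(384.9), -39), (np.float64(388.3), -27), (np.float64(398.6), -6), (np.float64(410.9), -21), (np.float64(411.3), -24), (np.float64(415.5), -9), (np.float64(417.1), -42), (np.float64(418.9), -18), (np.float64(421.4), -12)]
```

```bash
cat > plan.py <<'E'
from h import *
def cur():
    s=telemetry.sense(); return s["ee_pos"].copy(),R.from_rotvec(s["orientation"])
def down(yaw): # tool z down, tool x at yaw
    c,s=np.cos(yaw),np.sin(yaw); return R.from_matrix(np.array([[c,s,0],[s,-c,0],[0,0,-1.]]))
def rows(p1,R1,n,start=None):
    p,r=start or cur(); p1=np.array(p1,float); out=[]
    for k in range(n,0,-1):
        d=r.inv().apply((p1-p)/k)/40; w=(r.inv()*R1).as_rotvec()/k/.08
        d=np.round(d,2);w=np.round(w,2); out.append((d,w))
        p=p+r.apply(d*40); r=r*R.from_rotvec(w*.08)
    return out,(p,r)
def show(o):
    for d,w in o: print(*d,"|",*w)
E
python3 - <<'E'
from plan import *
g=down(np.deg2rad(-2))
p,r=cur(); G=(r.inv()*g).as_rotvec(); print(G)
Y=np.deg2rad(72-74*12/33)
o,st=rows([420,330,290],down(Y),9); show(o)
Y2=down(np.deg2rad(-2)); o,st2=rows([575.5,-190.3,230],Y2,17,st); print();show(o)
E
```

```text
[-2.52600731e-05 -4.13467253e-06  1.29384485e+00]
-0.51 0.83 -0.12 | -0.0 -0.0 0.66
-0.46 0.85 -0.12 | -0.0 -0.0 0.65
-0.42 0.88 -0.11 | -0.0 -0.0 0.66
-0.37 0.9 -0.12 | -0.0 -0.0 0.65
-0.32 0.92 -0.11 | -0.0 -0.0 0.66
-0.27 0.93 -0.12 | -0.0 -0.0 0.65
-0.22 0.94 -0.11 | -0.0 -0.0 0.66
-0.18 0.96 -0.12 | -0.0 -0.0 0.65
-0.12 0.96 -0.11 | -0.0 -0.0 0.66

-0.38 0.7 0.09 | -0.0 0.0 0.6
-0.35 0.72 0.09 | -0.0 0.0 0.6
-0.31 0.74 0.09 | -0.0 0.0 0.6
-0.28 0.75 0.09 | -0.0 0.0 0.61
-0.24 0.76 0.09 | -0.0 0.0 0.6
-0.2 0.77 0.09 | -0.0 0.0 0.61
-0.16 0.78 0.09 | -0.0 0.0 0.6
-0.13 0.79 0.09 | -0.0 0.0 0.61
-0.09 0.79 0.09 | -0.0 0.0 0.6
-0.05 0.8 0.09 | -0.0 0.0 0.61
-0.01 0.8 0.09 | -0.0 0.0 0.6
0.03 0.8 0.08 | -0.0 0.0 0.61
0.07 0.8 0.09 | -0.0 0.0 0.6
0.1 0.79 0.08 | -0.0 0.0 0.61
0.14 0.78 0.09 | -0.0 0.0 0.6
0.18 0.78 0.08 | -0.0 0.0 0.61
0.23 0.77 0.09 | -0.0 0.0 0.6
```

Request:
step_arm([
  {"claw":-1,"tx":-0.5,"ty":0.83,"tz":-0.12,"rz":0.65},
  {"claw":-1,"tx":-0.45,"ty":0.85,"tz":-0.12,"rz":0.65},
  {"claw":-1,"tx":-0.4,"ty":0.88,"tz":-0.12,"rz":0.65},
  {"claw":-1,"tx":-0.35,"ty":0.9,"tz":-0.12,"rz":0.65},
  {"claw":-1,"tx":-0.3,"ty":0.92,"tz":-0.12,"rz":0.65},
  {"claw":-1,"tx":-0.25,"ty":0.93,"tz":-0.12,"rz":0.65},
  {"claw":-1,"tx":-0.2,"ty":0.94,"tz":-0.12,"rz":0.65},
  {"claw":-1,"tx":-0.2,"ty":0.95,"tz":-0.12,"rz":0.65},
  {"claw":-1,"tx":-0.2,"ty":0.95,"tz":-0.12,"rz":0.65},
])

```text
schema error: expected keys claw, tx, ty, tz, rx, ry, rz
```

```bash
python3 - <<'E'
from plan import *
print(cur()[0],telemetry.sense()["time_s"],telemetry.sense()["joint_pos"])
o,st=rows([575.5,-190.3,240],down(np.deg2rad(-2)),18); show(o)
E
```

```text
[191.75654417 594.86569403 248.31240994] 1.2 [-1.32920578  0.52138515 -0.03627791  1.59946617  0.02117089  1.02110655
 -0.11278962]
-0.87 0.84 0.01 | -0.0 -0.0 0.9
-0.81 0.9 0.01 | -0.0 -0.0 0.9
-0.74 0.96 0.01 | -0.0 -0.0 0.9
-0.67 1.01 0.01 | -0.0 -0.0 0.9
-0.6 1.06 0.01 | -0.0 -0.0 0.9
-0.52 1.1 0.01 | -0.0 0.0 0.9
-0.44 1.13 0.01 | -0.0 0.0 0.9
-0.36 1.16 0.01 | -0.0 0.0 0.9
-0.28 1.18 0.01 | -0.0 0.0 0.9
-0.19 1.2 0.01 | -0.0 0.0 0.9
-0.1 1.21 0.01 | -0.0 0.0 0.9
-0.02 1.21 0.01 | -0.0 0.0 0.9
0.07 1.21 0.01 | -0.0 0.0 0.9
0.16 1.21 0.02 | -0.0 0.0 0.89
0.24 1.19 0.01 | -0.0 0.0 0.9
0.33 1.17 0.02 | -0.0 0.0 0.89
0.41 1.14 0.01 | -0.0 0.0 0.9
0.5 1.11 0.02 | -0.0 0.0 0.89
```

Request:
step_arm([
  {"claw":-1,"tx":-0.5,"ty":0.83,"tz":-0.12,"rx":0,"ry":0,"rz":0.65},
  {"claw":-1,"tx":-0.45,"ty":0.85,"tz":-0.12,"rx":0,"ry":0,"rz":0.65},
  {"claw":-1,"tx":-0.4,"ty":0.88,"tz":-0.12,"rx":0,"ry":0,"rz":0.65},
  {"claw":-1,"tx":-0.35,"ty":0.9,"tz":-0.12,"rx":0,"ry":0,"rz":0.65},
  {"claw":-1,"tx":-0.3,"ty":0.92,"tz":-0.12,"rx":0,"ry":0,"rz":0.65},
  {"claw":-1,"tx":-0.25,"ty":0.93,"tz":-0.12,"rx":0,"ry":0,"rz":0.65},
  {"claw":-1,"tx":-0.2,"ty":0.94,"tz":-0.12,"rx":0,"ry":0,"rz":0.65},
  {"claw":-1,"tx":-0.2,"ty":0.95,"tz":-0.12,"rx":0,"ry":0,"rz":0.65},
  {"claw":-1,"tx":-0.2,"ty":0.95,"tz":-0.12,"rx":0,"ry":0,"rz":0.65},
])

```text
time_s: 2.1
ee_pos: [422.0, 325.2, 291.9]
orientation: [-2.902, -1.197, 0.001]
wrist_force: [0.8, 0.4, 0.2]
width: 85.3
```

```bash
python3 - <<'E'
from plan import *
print(cur()[0],telemetry.sense()["time_s"],telemetry.sense()["joint_pos"])
o,st=rows([575.5,-190.3,240],down(np.deg2rad(-2)),19); show(o)
E
```

```text
[422.00437786 325.21675516 291.88211777] 2.1 [-0.88869333  0.32997869  0.15843232  1.79746043 -0.06314824  1.01874172
  0.07685861]
-0.33 0.62 0.07 | -0.0 0.0 0.54
-0.31 0.64 0.07 | -0.0 0.0 0.54
-0.28 0.65 0.07 | -0.0 0.0 0.54
-0.25 0.66 0.07 | -0.0 0.0 0.54
-0.22 0.67 0.07 | -0.0 0.0 0.54
-0.19 0.68 0.07 | -0.0 0.0 0.54
-0.16 0.69 0.06 | -0.0 0.0 0.54
-0.14 0.7 0.07 | -0.0 0.0 0.54
-0.1 0.7 0.06 | -0.0 0.0 0.54
-0.07 0.7 0.07 | -0.0 0.0 0.54
-0.04 0.71 0.06 | -0.0 0.0 0.54
-0.01 0.71 0.07 | -0.0 0.0 0.53
0.01 0.71 0.06 | -0.0 0.0 0.54
0.05 0.71 0.07 | -0.0 0.0 0.53
0.08 0.7 0.06 | -0.01 0.0 0.54
0.1 0.7 0.07 | -0.0 0.0 0.53
0.14 0.7 0.07 | -0.01 0.01 0.54
0.16 0.69 0.06 | -0.0 0.0 0.53
0.19 0.67 0.07 | -0.01 0.01 0.54
```

Tracking is good.

Request:
step_arm([
  {"claw":-1,"tx":-0.33,"ty":0.62,"tz":0.07,"rx":0,"ry":0,"rz":0.54},
  {"claw":-1,"tx":-0.31,"ty":0.64,"tz":0.07,"rx":0,"ry":0,"rz":0.54},
  {"claw":-1,"tx":-0.28,"ty":0.65,"tz":0.07,"rx":0,"ry":0,"rz":0.54},
  {"claw":-1,"tx":-0.25,"ty":0.66,"tz":0.07,"rx":0,"ry":0,"rz":0.54},
  {"claw":-1,"tx":-0.22,"ty":0.67,"tz":0.07,"rx":0,"ry":0,"rz":0.54},
  {"claw":-1,"tx":-0.19,"ty":0.68,"tz":0.07,"rx":0,"ry":0,"rz":0.54},
  {"claw":-1,"tx":-0.16,"ty":0.69,"tz":0.07,"rx":0,"ry":0,"rz":0.54},
  {"claw":-1,"tx":-0.14,"ty":0.7,"tz":0.07,"rx":0,"ry":0,"rz":0.54},
  {"claw":-1,"tx":-0.1,"ty":0.7,"tz":0.07,"rx":0,"ry":0,"rz":0.54},
  {"claw":-1,"tx":-0.07,"ty":0.7,"tz":0.07,"rx":0,"ry":0,"rz":0.54},
  {"claw":-1,"tx":-0.04,"ty":0.7,"tz":0.07,"rx":0,"ry":0,"rz":0.54},
  {"claw":-1,"tx":0,"ty":0.7,"tz":0.07,"rx":0,"ry":0,"rz":0.54},
])

```text
time_s: 3.3
ee_pos: [520.9, -15.3, 258.8]
orientation: [-3.114, -0.374, -0.008]
wrist_force: [-0.8, 0.2, 0.9]
width: 85.4
```

Request:
step_arm([
  {"claw":-1,"tx":0.02,"ty":0.7,"tz":0.07,"rx":0,"ry":0,"rz":0.54},
  {"claw":-1,"tx":0.05,"ty":0.7,"tz":0.07,"rx":0,"ry":0,"rz":0.54},
  {"claw":-1,"tx":0.08,"ty":0.7,"tz":0.07,"rx":0,"ry":0,"rz":0.54},
  {"claw":-1,"tx":0.1,"ty":0.7,"tz":0.07,"rx":0,"ry":0,"rz":0.54},
  {"claw":-1,"tx":0.14,"ty":0.7,"tz":0.07,"rx":0,"ry":0,"rz":0.54},
  {"claw":-1,"tx":0.16,"ty":0.6,"tz":0.07,"rx":0,"ry":0,"rz":0.5},
])

```text
time_s: 3.9
ee_pos: [565.6, -182.5, 241.2]
orientation: [-3.135, 0.043, -0.009]
wrist_force: [-1.0, 0.7, -0.0]
width: 85.6
```

```bash
python3 - <<'E'
from plan import *
s=telemetry.sense();print(cur()[0],s["time_s"],s["joint_pos"])
o,st=rows([575.5,-190.3,200],down(np.deg2rad(-2)),3); show(o)
o,st=rows([575.5,-190.3,101],down(np.deg2rad(-2)),5,st); show(o)
E
```

```text
[ 565.58018145 -182.4761284   241.18921735] 3.9 [-0.10381951  0.518898    0.46455561  1.71346353 -0.2815641   0.97075365
  0.44020744]
0.08 0.06 0.34 | -0.02 -0.02 0.03
0.08 0.07 0.35 | -0.03 -0.03 0.03
0.09 0.06 0.34 | -0.02 -0.02 0.03
-0.0 0.0 0.49 | -0.0 -0.0 0.0
-0.0 0.0 0.5 | -0.0 -0.0 0.0
-0.0 0.0 0.49 | -0.0 -0.0 0.0
-0.0 0.0 0.5 | -0.0 -0.0 0.0
-0.0 0.0 0.49 | -0.0 -0.0 0.0
```

Request:
step_arm([
  {"claw":-1,"tx":0.08,"ty":0.06,"tz":0.34,"rx":-0.02,"ry":-0.02,"rz":0.03},
  {"claw":-1,"tx":0.08,"ty":0.07,"tz":0.34,"rx":-0.03,"ry":-0.03,"rz":0.03},
  {"claw":-1,"tx":0.09,"ty":0.06,"tz":0.34,"rx":-0.02,"ry":-0.02,"rz":0.03},
  {"claw":-1,"tx":0,"ty":0,"tz":0,"rx":0,"ry":0,"rz":0},
])

```text
time_s: 4.3
ee_pos: [575.9, -192.6, 197.0]
orientation: [3.14, -0.059, -0.001]
wrist_force: [-0.0, 0.9, -0.7]
width: 85.6
```

```bash
python3 - <<'E'
from plan import *
s=telemetry.sense();print(cur()[0],s["time_s"])
o,st=rows([575.5,-190.3,101],down(np.deg2rad(-2)),5); show(o)
im=imaging.capture("side");tp=imaging.capture("top")
def cr(im,u,v,w,h,k):return cv2.resize(im[v:v+h,u:u+w],(w*k,h*k),interpolation=cv2.INTER_CUBIC)
cv2.imwrite("pics/e.png",np.hstack([cr(im,240,180,90,100,4),cr(tp,270,130,100,100,4)])[:,:,::-1])
E
```

```text
[ 575.90490869 -192.59336935  196.9638368 ] 4.3
-0.0 -0.01 0.48 | 0.0 0.0 -0.01
-0.0 -0.01 0.48 | 0.0 0.0 -0.01
-0.0 -0.01 0.48 | 0.0 0.0 -0.01
-0.01 -0.01 0.48 | 0.0 0.0 -0.0
-0.0 -0.02 0.48 | 0.01 0.01 -0.01
```

View pics/e.png

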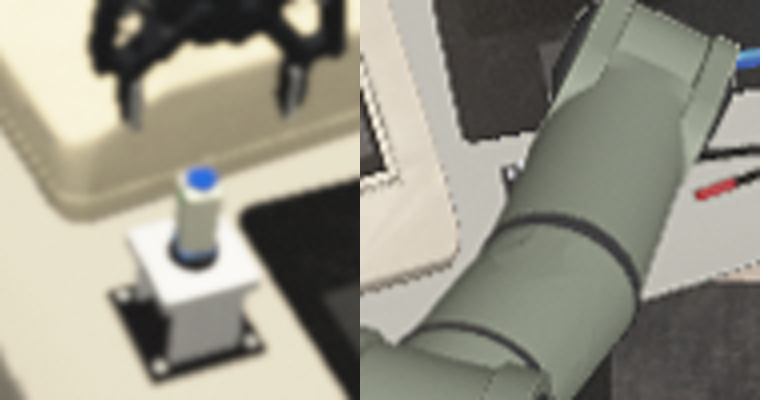

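Side view: fingers straddle the probe (tips at crop (130,110) and (292,105), cap at (201,180)). I'll check the projection before descending.

```bash
python3 - <<'E'
from plan import *
for P in ([575.9,-192.6,180],[575.9-43,-192.6,190],[575.9+43,-192.6,190],[575.5,-190.3,140]): print(((proj("side",P)[0]-[240,180]+.5)*4-.5).round())
E
```

```text
[210. 133.]
[141. 129.]
[281. 113.]
[203. 179.]
```

Request:
step_arm([
  {"claw":-1,"tx":0,"ty":-0.02,"tz":0.48,"rx":0,"ry":0,"rz":0},
  {"claw":-1,"tx":0,"ty":-0.02,"tz":0.48,"rx":0,"ry":0,"rz":0},
  {"claw":-1,"tx":0,"ty":-0.02,"tz":0.48,"rx":0,"ry":0,"rz":0},
  {"claw":-1,"tx":0,"ty":0,"tz":0.48,"rx":0,"ry":0,"rz":0},
  {"claw":-1,"tx":0,"ty":0,"tz":0.4,"rx":0,"ry":0,"rz":0},
  {"claw":-1,"tx":0,"ty":0,"tz":0,"rx":0,"ry":0,"rz":0},
])

```text
time_s: 5.0
ee_pos: [579.1, -187.3, 107.6]
orientation: [3.141, -0.051, 0.013]
wrist_force: [-0.6, -0.1, 0.2]
width: 85.5
```

```bash
python3 - <<'E'
from plan import *
s=telemetry.sense();print(cur()[0],s["time_s"],s["orientation"],s["wrist_force"])
E
```

```text
[ 579.12238848 -187.28942242  107.6188364 ] 5.0 [ 3.14063904 -0.05104726  0.01322762] [-0.55832959 -0.11258973  0.20733598]
```

```bash
python3 - <<'E'
from plan import *
o,st=rows([575.5,-190.3,101],down(np.deg2rad(-2)),2); show(o)
E
```

```text
-0.04 0.04 0.08 | 0.0 -0.05 0.02
-0.05 0.04 0.08 | 0.0 -0.06 0.01
```

Request:
step_arm([
  {"claw":-1,"tx":-0.04,"ty":0.04,"tz":0.08,"rx":0,"ry":-0.05,"rz":0},
  {"claw":-1,"tx":-0.05,"ty":0.04,"tz":0.08,"rx":0,"ry":-0.05,"rz":0},
  {"claw":-1,"tx":0,"ty":0,"tz":0,"rx":0,"ry":0,"rz":0},
])

```text
time_s: 5.3
ee_pos: [576.2, -190.4, 103.4]
orientation: [3.14, -0.049, 0.004]
wrist_force: [-0.3, -1.1, 0.4]
width: 85.4
```

```bash
python3 - <<'E'
from plan import *
o,st=rows([575.5,-190.3,101],down(np.deg2rad(-2)),1); show(o); print(cur()[0])
E
```

```text
-0.02 -0.0 0.06 | 0.01 -0.03 0.04
[ 576.19694623 -190.38640128  103.44027154]
```

Request:
step_arm([
  {"claw":0,"tx":-0.02,"ty":0,"tz":0.04,"rx":0,"ry":-0.02,"rz":0.03},
  {"claw":0.5,"tx":0,"ty":0,"tz":0,"rx":0,"ry":0,"rz":0},
  {"claw":1,"tx":0,"ty":0,"tz":0,"rx":0,"ry":0,"rz":0},
  {"claw":1,"tx":0,"ty":0,"tz":0,"rx":0,"ry":0,"rz":0},
  {"claw":1,"tx":0,"ty":0,"tz":0,"rx":0,"ry":0,"rz":0},
  {"claw":1,"tx":0,"ty":0,"tz":0,"rx":0,"ry":0,"rz":0},
  {"claw":1,"tx":0,"ty":0,"tz":0,"rx":0,"ry":0,"rz":0},
  {"claw":1,"tx":0,"ty":0,"tz":0,"rx":0,"ry":0,"rz":0},
])

```text
time_s: 6.1
ee_pos: [576.0, -190.6, 103.3]
orientation: [3.14, -0.054, 0.005]
wrist_force: [0.6, 0.2, 0.8]
width: 23.5
```

Request:
step_arm([
  {"claw":1,"tx":0,"ty":0,"tz":-0.3,"rx":0,"ry":0,"rz":0},
  {"claw":1,"tx":0,"ty":0,"tz":-0.3,"rx":0,"ry":0,"rz":0},
  {"claw":1,"tx":0,"ty":0,"tz":-0.3,"rx":0,"ry":0,"rz":0},
])

```text
time_s: 6.4
ee_pos: [575.2, -190.4, 140.7]
orientation: [3.14, -0.054, 0.001]
wrist_force: [0.2, 0.5, -1.1]
width: 23.3
```

```bash
python3 - <<'E'
from plan import *
o,st=rows([576,-190.6,190],down(np.deg2rad(-2)),5); show(o); print(cur()[0],telemetry.sense()["wrist_force"])
E
```

```text
0.0 0.0 -0.25 | 0.0 -0.0 0.0
0.01 0.0 -0.25 | 0.0 -0.0 0.0
0.0 0.0 -0.24 | 0.0 -0.0 0.0
0.01 0.0 -0.25 | 0.0 -0.0 0.0
0.0 0.01 -0.24 | 0.01 -0.01 0.01
[ 575.21810001 -190.37678883  140.69637941] [ 0.20456279  0.47553589 -1.08711081]
```

Clean lift (wrist sees about −1.1 N, the probe's weight). I'll continue up past the photometer height.

Request:
step_arm([
  {"claw":1,"tx":0.01,"ty":0,"tz":-0.4,"rx":0,"ry":0,"rz":0},
  {"claw":1,"tx":0.01,"ty":0,"tz":-0.4,"rx":0,"ry":0,"rz":0},
  {"claw":1,"tx":0,"ty":0,"tz":-0.6,"rx":0,"ry":0,"rz":0},
  {"claw":1,"tx":0,"ty":0,"tz":-0.8,"rx":0,"ry":0,"rz":0},
  {"claw":1,"tx":0,"ty":0,"tz":-0.8,"rx":0,"ry":0,"rz":0},
  {"claw":1,"tx":0,"ty":0,"tz":-0.8,"rx":0,"ry":0,"rz":0},
  {"claw":1,"tx":0,"ty":0,"tz":-0.6,"rx":0,"ry":0,"rz":0},
  {"claw":1,"tx":0,"ty":0,"tz":-0.4,"rx":0,"ry":0,"rz":0},
])

```text
time_s: 7.2
ee_pos: [573.8, -190.5, 349.3]
orientation: [3.14, -0.056, 0.007]
wrist_force: [0.1, 0.5, -1.2]
width: 23.6
```

```bash
cat > goal.py <<'E'
from plan import *
C=np.array([466,267.3,40]); yaw=0.11
n=R.from_euler("ZY",[yaw,-np.deg2rad(20)]).apply([0,0,1])
L=93.3
def GR(y=yaw):  # tool z=-n, tool x in the slope's uphill plane
    x=R.from_euler("ZY",[y,-np.deg2rad(20)]).apply([1,0,0]); z=-n; return R.from_matrix(np.c_[x,np.cross(z,x),z])
def G(h,c=C): return c+n*(L+h)
E
python3 - <<'E'
from goal import *
s=telemetry.sense();print(cur()[0],s["time_s"],s["wrist_force"],s["joint_pos"])
print(G(60),n)
o,st=rows([470,40,325],GR(),10); show(o);print()
o,st=rows(G(110),GR(),10,st); show(o)
E
```

```text
[ 573.7902296  -190.52450548  349.33710764] 7.2 [ 0.10449367  0.51482461 -1.2090624 ] [-0.12812782  0.43937717  0.51585123  1.54910041 -0.22661397  1.2082958
  0.39064366]
[413.88520401 261.54413838 184.05487877] [-0.33995301 -0.03754639  0.93969262]
-0.28 -0.57 0.06 | 0.03 0.43 -0.18
-0.27 -0.57 0.05 | 0.03 0.43 -0.18
-0.27 -0.57 0.04 | 0.03 0.43 -0.18
-0.26 -0.58 0.04 | 0.04 0.43 -0.18
-0.25 -0.58 0.03 | 0.03 0.43 -0.18
-0.25 -0.59 0.02 | 0.04 0.43 -0.18
-0.24 -0.59 0.01 | 0.03 0.43 -0.18
-0.23 -0.59 0.01 | 0.04 0.43 -0.18
-0.22 -0.59 0.0 | 0.03 0.43 -0.18
-0.21 -0.6 -0.0 | 0.04 0.43 -0.18

-0.19 -0.57 0.18 | -0.0 0.0 -0.0
-0.2 -0.57 0.18 | -0.0 0.0 -0.0
-0.19 -0.56 0.18 | -0.0 0.0 -0.0
-0.2 -0.57 0.18 | -0.0 0.0 -0.0
-0.19 -0.56 0.18 | -0.0 0.0 -0.0
-0.2 -0.57 0.18 | -0.0 0.0 -0.0
-0.19 -0.56 0.18 | -0.0 0.0 -0.0
-0.2 -0.57 0.18 | -0.0 0.0 -0.0
-0.19 -0.56 0.18 | -0.0 0.0 -0.0
-0.2 -0.57 0.17 | -0.0 0.0 -0.0
```

Request:
step_arm([
  {"claw":1,"tx":-0.28,"ty":-0.57,"tz":0.05,"rx":0.03,"ry":0.43,"rz":-0.18},
  {"claw":1,"tx":-0.27,"ty":-0.57,"tz":0.05,"rx":0.03,"ry":0.43,"rz":-0.18},
  {"claw":1,"tx":-0.27,"ty":-0.57,"tz":0.04,"rx":0.03,"ry":0.43,"rz":-0.18},
  {"claw":1,"tx":-0.26,"ty":-0.58,"tz":0.04,"rx":0.03,"ry":0.43,"rz":-0.18},
  {"claw":1,"tx":-0.25,"ty":-0.58,"tz":0.03,"rx":0.03,"ry":0.43,"rz":-0.18},
  {"claw":1,"tx":-0.25,"ty":-0.59,"tz":0.02,"rx":0.03,"ry":0.43,"rz":-0.18},
  {"claw":1,"tx":-0.24,"ty":-0.59,"tz":0.01,"rx":0.03,"ry":0.43,"rz":-0.18},
  {"claw":1,"tx":-0.23,"ty":-0.59,"tz":0,"rx":0.03,"ry":0.43,"rz":-0.18},
  {"claw":1,"tx":-0.22,"ty":-0.59,"tz":0,"rx":0.03,"ry":0.43,"rz":-0.18},
  {"claw":1,"tx":-0.21,"ty":-0.6,"tz":0,"rx":0.03,"ry":0.43,"rz":-0.18},
])

```text
time_s: 8.2
ee_pos: [465.3, 42.9, 336.2]
orientation: [-3.063, -0.165, -0.583]
wrist_force: [0.8, -0.3, -1.1]
width: 23.3
```

```bash
python3 - <<'E'
from goal import *
s=telemetry.sense();print(cur()[0],s["time_s"],s["wrist_force"],s["joint_pos"])
o,st=rows(G(110),GR(),11); show(o)
E
```

```text
[465.3245346   42.94805693 336.19199133] 8.2 [ 0.77060375 -0.29418031 -1.06895768] [-0.60855922 -0.03113943  0.34676657  2.16178342  0.11315086  0.64010075
 -0.2302192 ]
-0.18 -0.51 0.18 | 0.0 -0.03 -0.0
-0.18 -0.51 0.19 | 0.0 -0.03 -0.0
-0.18 -0.51 0.19 | 0.0 -0.03 -0.0
-0.18 -0.51 0.18 | 0.0 -0.03 -0.0
-0.18 -0.5 0.19 | 0.0 -0.03 -0.0
-0.18 -0.51 0.19 | 0.0 -0.03 -0.0
-0.18 -0.5 0.19 | 0.0 -0.03 -0.0
-0.18 -0.51 0.18 | 0.01 -0.03 -0.01
-0.18 -0.5 0.19 | 0.0 -0.03 -0.0
-0.18 -0.51 0.19 | 0.01 -0.03 -0.01
-0.18 -0.5 0.18 | 0.0 -0.04 -0.0
```

Request:
step_arm([
  {"claw":1,"tx":-0.18,"ty":-0.51,"tz":0.18,"rx":0,"ry":-0.03,"rz":0},
  {"claw":1,"tx":-0.18,"ty":-0.51,"tz":0.18,"rx":0,"ry":-0.03,"rz":0},
  {"claw":1,"tx":-0.18,"ty":-0.51,"tz":0.18,"rx":0,"ry":-0.03,"rz":0},
  {"claw":1,"tx":-0.18,"ty":-0.51,"tz":0.18,"rx":0,"ry":-0.03,"rz":0},
  {"claw":1,"tx":-0.18,"ty":-0.51,"tz":0.18,"rx":0,"ry":-0.03,"rz":0},
  {"claw":1,"tx":-0.18,"ty":-0.51,"tz":0.18,"rx":0,"ry":-0.03,"rz":0},
  {"claw":1,"tx":-0.15,"ty":-0.51,"tz":0.18,"rx":0,"ry":-0.03,"rz":0},
])

```text
time_s: 8.9
ee_pos: [419.4, 185.5, 277.1]
orientation: [-3.06, -0.158, -0.573]
wrist_force: [-0.0, 0.2, -0.6]
width: 23.3
```

```bash
python3 - <<'E'
from goal import *
s=telemetry.sense();print(cur()[0],s["time_s"],s["wrist_force"],s["joint_pos"])
o,st=rows(G(50),GR(),7); show(o)
E
```

```text
[419.44096218 185.4654336  277.11261958] 8.9 [-0.04671432  0.18849394 -0.59048063] [-0.81110541  0.06339923  0.13885837  2.24433271  0.36077465  0.54516574
 -0.85289531]
-0.11 -0.27 0.35 | -0.0 -0.04 -0.01
-0.11 -0.27 0.35 | -0.01 -0.04 -0.01
-0.11 -0.27 0.35 | -0.0 -0.04 -0.01
-0.11 -0.27 0.35 | -0.01 -0.04 -0.01
-0.11 -0.27 0.35 | -0.0 -0.04 -0.02
-0.11 -0.27 0.35 | -0.01 -0.04 -0.01
-0.11 -0.28 0.35 | -0.0 -0.03 -0.02
```

Request:
step_arm([
  {"claw":1,"tx":-0.11,"ty":-0.27,"tz":0.35,"rx":0,"ry":-0.04,"rz":-0.01},
  {"claw":1,"tx":-0.11,"ty":-0.27,"tz":0.35,"rx":-0.01,"ry":-0.04,"rz":-0.01},
  {"claw":1,"tx":-0.11,"ty":-0.27,"tz":0.35,"rx":0,"ry":-0.04,"rz":-0.01},
  {"claw":1,"tx":-0.11,"ty":-0.27,"tz":0.35,"rx":-0.01,"ry":-0.04,"rz":-0.01},
  {"claw":1,"tx":-0.11,"ty":-0.27,"tz":0.35,"rx":0,"ry":-0.04,"rz":-0.01},
  {"claw":1,"tx":-0.11,"ty":-0.27,"tz":0.35,"rx":0,"ry":-0.04,"rz":-0.01},
  {"claw":1,"tx":-0.11,"ty":-0.27,"tz":0.3,"rx":0,"ry":-0.04,"rz":-0.01},
  {"claw":1,"tx":0,"ty":0,"tz":0,"rx":0,"ry":0,"rz":0},
])

```text
time_s: 9.7
ee_pos: [418.4, 265.9, 180.4]
orientation: [-3.064, -0.163, -0.554]
wrist_force: [0.9, -0.4, -1.4]
width: 23.4
```

```bash
python3 - <<'E'
from goal import *
s=telemetry.sense();p,r=cur();print(p,s["time_s"],s["wrist_force"],s["joint_pos"])
tip=p+r.apply([0,0,L]); print("tip",tip,"d",(tip-C)@n, "tilt err",np.rad2deg(np.arccos(-r.apply([0,0,1])@n)))
o,st=rows(G(20),GR(),3); show(o)
im=imaging.capture("side");tp=imaging.capture("top")
for P in (tip,C,p,tip-r.apply([0,0,130])): print("side",((proj("side",P)[0]-[195,95]+.5)*5-.5).round(),"top",((proj("top",P)[0]-[160,165]+.5)*5-.5).round())
def cr(im,u,v,w,h,k):return cv2.resize(im[v:v+h,u:u+w],(w*k,h*k),interpolation=cv2.INTER_CUBIC)
cv2.imwrite("pics/f.png",np.hstack([cr(im,195,95,80,90,5),cr(tp,160,165,80,90,5)])[:,:,::-1])
E
```

```text
[418.36050538 265.9255457  180.41440534] 9.7 [ 0.91072027 -0.37454373 -1.35338754] [-0.97736892  0.32292054  0.17544025  2.25172486  0.54117388  0.33960674
 -1.20366496]
tip [450.84649006 269.79470983  93.03831954] d 54.89753141856225 tilt err 0.5536350735074026
-0.03 0.03 0.29 | -0.01 -0.04 -0.02
-0.03 0.03 0.29 | -0.01 -0.04 -0.02
-0.03 0.04 0.29 | -0.02 -0.03 -0.01
side [133. 267.] top [205. 233.]
side [157. 330.] top [216. 221.]
side [ 80. 163.] top [196. 265.]
side [ 58. 118.] top [192. 278.]
```

View pics/f.png

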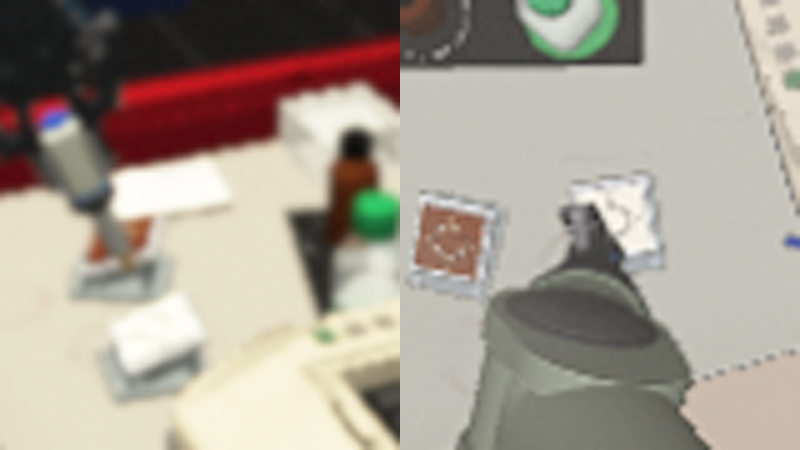

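Side view: the probe's cap (56,119) matches the prediction, with the brass tip near (127,262), on its way to the white tile (157,333). Nothing else is touched. Continuing down the normal.

```bash
sed -i 's/C=np.array(\[466,267.3,40\])/C=np.array([466,268.5,40])/' goal.py; cat >> goal.py <<'E'
def rep():
    s=telemetry.sense();p,r=cur();tip=p+r.apply([0,0,L]); d=tip-C
    e=d-n*(d@n)
    print("t",s["time_s"],"p",p.round(1),"d",(d@n).round(2),"lat",e.round(1),"tilt",np.rad2deg(np.arccos(-r.apply([0,0,1])@n)).round(2),"F",s["wrist_force"].round(2),"Fn",(s["wrist_force"]@n).round(2),"w",s["width"])
E
python3 - <<'E'
from goal import *
rep(); o,st=rows(G(12),GR(),6); show(o)
E
```

```text
t 9.8 p [418.8 264.9 181.5] d 55.88 lat [4.3 2.4 1.7] tilt 0.6 F [ 0.53 -0.52 -1.19] Fn -1.28 w 23.55066814774807
-0.02 0.01 0.18 | -0.01 -0.02 -0.01
-0.02 0.01 0.18 | -0.01 -0.02 -0.01
-0.02 0.01 0.18 | -0.0 -0.02 -0.01
-0.01 0.0 0.19 | -0.01 -0.02 -0.01
-0.02 0.01 0.18 | -0.0 -0.02 -0.02
-0.01 0.0 0.19 | -0.01 -0.03 -0.01
```

Request:
step_arm([
  {"claw":1,"tx":-0.02,"ty":0.01,"tz":0.2,"rx":-0.01,"ry":-0.02,"rz":-0.01},
  {"claw":1,"tx":-0.02,"ty":0.01,"tz":0.2,"rx":-0.01,"ry":-0.02,"rz":-0.01},
  {"claw":1,"tx":-0.02,"ty":0.01,"tz":0.2,"rx":0,"ry":-0.02,"rz":-0.01},
  {"claw":1,"tx":-0.02,"ty":0.01,"tz":0.2,"rx":-0.01,"ry":-0.02,"rz":-0.01},
  {"claw":1,"tx":-0.02,"ty":0,"tz":0.2,"rx":0,"ry":-0.02,"rz":-0.01},
  {"claw":1,"tx":0,"ty":0,"tz":0,"rx":0,"ry":0,"rz":0},
])

```text
time_s: 10.4
ee_pos: [431.3, 262.6, 141.6]
orientation: [-3.068, -0.162, -0.547]
wrist_force: [-0.5, -0.0, -1.2]
width: 23.3
```

```bash
python3 - <<'E'
from goal import *
rep(); o,st=rows(G(8),GR(),3); show(o)
im=imaging.capture("side");rep()
p,r=cur();tip=p+r.apply([0,0,L])
for P in (tip,C,tip-r.apply([0,0,130])): print("side",((proj("side",P)[0]-[200,105]+.5)*10-.5).round())
cv2.imwrite("pics/g.png",cv2.resize(im[105:175,200:245],(450,700),interpolation=cv2.INTER_CUBIC)[100:,:,::-1])
E
```

```text
t 10.4 p [431.3 262.6 141.6] d 14.21 lat [ 2.2 -1.7  0.7] tilt 0.24 F [-0.49 -0.03 -1.16] Fn -0.93 w 23.310647135688495
-0.01 -0.02 0.05 | -0.0 -0.02 -0.02
-0.02 -0.02 0.05 | -0.01 -0.02 -0.02
-0.01 -0.01 0.06 | -0.0 -0.01 -0.02
t 10.45 p [431.3 262.7 142. ] d 14.59 lat [ 2.3 -1.7  0.8] tilt 0.25 F [-0.42  0.15 -0.56] Fn -0.38 w 23.231784720284736
side [257. 529.]
side [265. 559.]
side [113. 243.]
```

View pics/g.png

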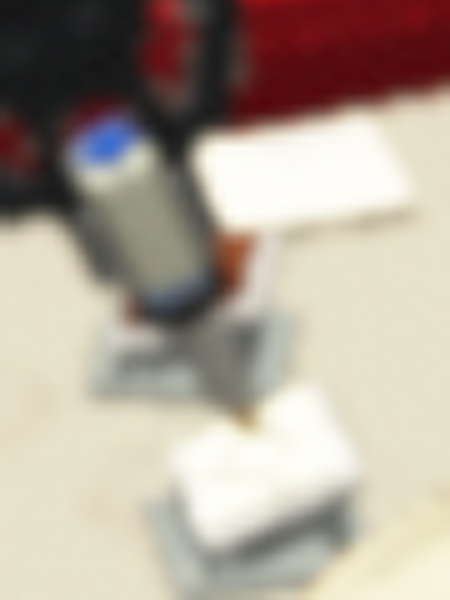

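Side view: brass tip at (247,430) right above the white tile's centre (about (263,462)), in line with the approach direction. Slow approach now.

Request:
step_arm([
  {"claw":1,"tx":-0.01,"ty":-0.02,"tz":0.08,"rx":0,"ry":-0.01,"rz":0},
  {"claw":1,"tx":-0.01,"ty":-0.02,"tz":0.08,"rx":0,"ry":-0.01,"rz":0},
  {"claw":1,"tx":0,"ty":0,"tz":0.05,"rx":0,"ry":-0.01,"rz":0},
  {"claw":1,"tx":0,"ty":0,"tz":0,"rx":0,"ry":0,"rz":0},
])

```text
time_s: 10.85
ee_pos: [433.5, 265.0, 133.6]
orientation: [-3.068, -0.162, -0.544]
wrist_force: [0.0, 0.0, -1.4]
width: 23.4
```

```bash
python3 - <<'E'
from goal import *
rep(); imaging.capture("side");rep()
E
```

```text
t 10.85 p [433.5 265.  133.6] d 5.83 lat [1.3 0.4 0.5] tilt 0.16 F [ 0.05  0.   -1.43] Fn -1.36 w 23.42676688336804
t 10.9 p [433.4 265.  133.7] d 5.93 lat [1.4 0.4 0.5] tilt 0.16 F [-0.13  0.08 -1.6 ] Fn -1.46 w 23.42431807434298
```

Still in free air at about 5.9 mm. Continuing in ~2 mm steps.

Request:
step_arm([
  {"claw":1,"tx":0,"ty":0,"tz":0.05,"rx":0,"ry":0,"rz":0},
  {"claw":1,"tx":0,"ty":0,"tz":0.05,"rx":0,"ry":0,"rz":0},
  {"claw":1,"tx":0,"ty":0,"tz":0,"rx":0,"ry":0,"rz":0},
])

```text
time_s: 11.2
ee_pos: [435.0, 265.3, 129.9]
orientation: [-3.067, -0.162, -0.545]
wrist_force: [0.3, 0.3, -0.9]
width: 23.5
```

```bash
python3 - <<'E'
from goal import *
rep(); imaging.capture("side");rep()
E
```

```text
t 11.2 p [435.  265.3 129.9] d 1.88 lat [1.6 0.6 0.6] tilt 0.2 F [ 0.33  0.31 -0.88] Fn -0.95 w 23.517941450367776
t 11.25 p [435.  265.3 130. ] d 1.95 lat [1.6 0.6 0.6] tilt 0.2 F [-0.13  0.04 -0.85] Fn -0.76 w 23.087637261523906
```

Request:
step_arm([
  {"claw":1,"tx":0,"ty":0,"tz":0.05,"rx":0,"ry":0,"rz":0},
  {"claw":1,"tx":0,"ty":0,"tz":0,"rx":0,"ry":0,"rz":0},
])

```text
time_s: 11.45
ee_pos: [435.7, 265.4, 128.0]
orientation: [-3.067, -0.162, -0.545]
wrist_force: [-0.7, -0.2, -0.6]
width: 23.5
```

```bash
python3 - <<'E'
from goal import *
rep(); imaging.capture("side");rep()
E
```

```text
t 11.45 p [435.7 265.4 128. ] d -0.16 lat [1.6 0.6 0.6] tilt 0.2 F [-0.73 -0.16 -0.59] Fn -0.3 w 23.45347717984614
t 11.5 p [435.7 265.4 128.1] d -0.05 lat [1.6 0.6 0.6] tilt 0.2 F [ 0.58 -0.6  -0.89] Fn -1.01 w 23.091564636305133
```

Request:
step_arm([
  {"claw":1,"tx":-0.01,"ty":0,"tz":0.05,"rx":0,"ry":0,"rz":0},
  {"claw":1,"tx":0,"ty":0,"tz":0,"rx":0,"ry":0,"rz":0},
])

```text
time_s: 11.7
ee_pos: [436.2, 265.5, 126.1]
orientation: [-3.067, -0.161, -0.545]
wrist_force: [-1.6, -0.7, -0.5]
width: 23.1
```

```bash
python3 - <<'E'
from goal import *
rep(); imaging.capture("side");rep(); imaging.capture("side");rep()
E
```

```text
t 11.7 p [436.2 265.5 126.1] d -2.11 lat [1.4 0.7 0.5] tilt 0.23 F [-1.58 -0.65 -0.47] Fn 0.12 w 23.135557016172896
t 11.75 p [436.2 265.5 126.2] d -2.03 lat [1.5 0.7 0.6] tilt 0.23 F [-0.85  0.54  0.6 ] Fn 0.83 w 23.671233474326886
t 11.8 p [436.2 265.5 126.3] d -1.98 lat [1.4 0.7 0.5] tilt 0.23 F [-0.5  -0.91  0.53] Fn 0.7 w 23.18954232918634
```

Request:
step_arm([
  {"claw":1,"tx":0,"ty":0,"tz":0.05,"rx":0,"ry":0,"rz":0},
  {"claw":1,"tx":0,"ty":0,"tz":0,"rx":0,"ry":0,"rz":0},
])

```text
time_s: 12.0
ee_pos: [436.8, 265.6, 124.3]
orientation: [-3.067, -0.161, -0.545]
wrist_force: [-0.6, -0.5, 2.1]
width: 23.2
```

```bash
python3 - <<'E'
from goal import *
rep(); imaging.capture("side");rep(); imaging.capture("side");rep()
E
```

```text
t 12.0 p [436.8 265.6 124.3] d -4.04 lat [1.4 0.7 0.5] tilt 0.23 F [-0.62 -0.47  2.08] Fn 2.18 w 23.15698815694893
t 12.05 p [436.8 265.6 124.4] d -3.96 lat [1.4 0.7 0.5] tilt 0.24 F [-0.55  0.05  2.02] Fn 2.08 w 23.334451340027694
t 12.1 p [436.8 265.6 124.4] d -3.91 lat [1.4 0.7 0.5] tilt 0.24 F [-0.93 -0.42  1.98] Fn 2.2 w 23.255791630303786
```

Contact at d ≈ −0.5 mm; the nose is about 3.5–4 mm in now (net force ~3.3 N). About 2.2 mm more.

Request:
step_arm([
  {"claw":1,"tx":0,"ty":0,"tz":0.06,"rx":0,"ry":0,"rz":0},
  {"claw":1,"tx":0,"ty":0,"tz":0,"rx":0,"ry":0,"rz":0},
])

```text
time_s: 12.3
ee_pos: [437.6, 265.7, 122.1]
orientation: [-3.066, -0.161, -0.545]
wrist_force: [-1.3, -0.7, 2.9]
width: 23.5
```

```bash
python3 - <<'E'
from goal import *
rep(); 
for k in range(8): im=imaging.capture("side");rep()
p,r=cur();ax=r.apply([0,0,1])
for P in (C,C-6*0*ax,C-ax*(130-6)): print("side",((proj("side",P)[0]-[200,105]+.5)*10-.5).round()-[0,100])
cv2.imwrite("pics/h.png",cv2.resize(im[105:175,200:245],(450,700),interpolation=cv2.INTER_CUBIC)[100:,:,::-1])
E
```

```text
t 12.3 p [437.6 265.7 122.1] d -6.42 lat [1.4 0.7 0.5] tilt 0.24 F [-1.27 -0.67  2.89] Fn 3.17 w 23.531692089311033
t 12.35 p [437.6 265.7 122.2] d -6.31 lat [1.5 0.8 0.6] tilt 0.24 F [-1.59  0.2   2.73] Fn 3.1 w 23.629895987559557
t 12.4 p [437.6 265.7 122.2] d -6.27 lat [1.5 0.8 0.6] tilt 0.24 F [-2.02 -0.54  2.95] Fn 3.47 w 23.210428553772367
t 12.45 p [437.6 265.7 122.3] d -6.24 lat [1.5 0.7 0.6] tilt 0.24 F [-1.87 -0.76  1.87] Fn 2.42 w 23.573031497021624
t 12.5 p [437.6 265.7 122.3] d -6.21 lat [1.5 0.7 0.6] tilt 0.24 F [-2.08  0.17  2.2 ] Fn 2.76 w 23.10234698970223
t 12.55 p [437.6 265.7 122.3] d -6.2 lat [1.5 0.8 0.6] tilt 0.25 F [-1.48 -1.18  2.93] Fn 3.3 w 23.21769741824061
t 12.6 p [437.6 265.7 122.3] d -6.21 lat [1.4 0.8 0.5] tilt 0.25 F [-1.12 -1.    2.31] Fn 2.59 w 23.167752259831367
t 12.65 p [437.6 265.7 122.3] d -6.19 lat [1.4 0.8 0.6] tilt 0.25 F [-2.59 -0.2   2.2 ] Fn 2.95 w 23.281724832063674
t 12.7 p [437.6 265.7 122.3] d -6.2 lat [1.4 0.8 0.5] tilt 0.25 F [-1.79 -0.38  2.97] Fn 3.41 w 23.7889069283469
side [265. 459.]
side [265. 459.]
side [131. 191.]
```

View pics/h.png

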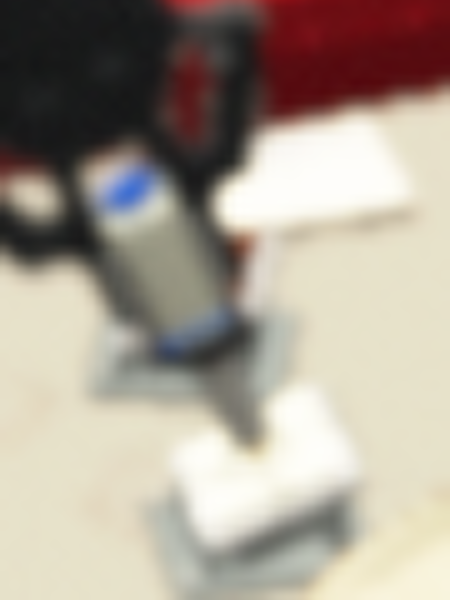

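Request:
step_arm([
  {"claw":1,"tx":0,"ty":0,"tz":0.015,"rx":0,"ry":0,"rz":0},
  {"claw":1,"tx":0,"ty":0,"tz":0,"rx":0,"ry":0,"rz":0},
])

```text
time_s: 12.9
ee_pos: [437.8, 265.7, 121.7]
orientation: [-3.066, -0.161, -0.545]
wrist_force: [-2.2, -0.7, 3.7]
width: 23.2
```

```bash
python3 - <<'E'
from goal import *
from scipy.ndimage import map_coordinates
a=np.linspace(0,2*np.pi,72); M=GR().as_matrix(); u,v=M[:,0],M[:,1]
circ=lambda c,r: c+r*np.cos(a)[:,None]*u+r*np.sin(a)[:,None]*v
for n_ in ("top","side"):
    g=cv2.imread(f"pics/{n_}0.png",0).astype(float); S=lambda P:map_coordinates(g,proj(n_,P)[:,::-1].T,order=1).mean()
    sc=[(S(circ(C+i*u+j*v,13))-.5*S(circ(C+i*u+j*v,7))-.5*S(circ(C+i*u+j*v,19)),i,j) for i in np.arange(-7,7.1) for j in np.arange(-7,7.1)]
    print(n_,[(round(s,1),(i*u+j*v).round(1)) for s,i,j in sorted(sc)[:4]])
f=[]
for k in range(8): imaging.capture("side"); f.append(telemetry.sense()["wrist_force"]@n)
rep(); print(np.mean(f))
E
```

```text
top [(np.float64(-20.8), array([-0.1,  1. ,  0. ])), (np.float64(-20.6), array([-0.2,  2. ,  0. ])), (np.float64(-20.4), array([0.7, 2.1, 0.3])), (np.float64(-20.4), array([0.8, 1.1, 0.3]))]
side [(np.float64(-1.6), array([-3.4,  4.7, -1. ])), (np.float64(-1.6), array([-2.3,  3.8, -0.7])), (np.float64(-1.6), array([-3.2,  3.7, -1. ])), (np.float64(-1.6), array([-2.4,  4.8, -0.7]))]
t 13.3 p [437.8 265.7 121.8] d -6.75 lat [1.5 0.8 0.6] tilt 0.25 F [-1.58 -0.78  3.07] Fn 3.45 w 23.271519957406728
3.1406857625308815
```

```bash
python3 - <<'E'
from goal import *
rep(); print(job.close_job())
E
```

```text
t 13.3 p [437.8 265.7 121.8] d -6.75 lat [1.5 0.8 0.6] tilt 0.25 F [-1.58 -0.78  3.07] Fn 3.45 w 23.271519957406728
the job is handed in; nothing more can be done
None
```

The white bottle stood on the green circle, so I used the white tile. I lifted the probe straight out of its stand, carried it over the photometer and pressed it square onto the tile's ring. I handed the job in at 13.3 s, still holding it pressed there.

Last checks:
- **Squareness:** the tool axis was 0.25° off the tile normal I had estimated.
- **Position:** the tip was about 2 mm from the ring centre by the top camera and the arm's pose. The limit for the whole nose to sit inside the ring is 7 mm.
- **Nose travel:** two estimates, on either side of the 6 mm half-way point, because the state gives no direct reading. The force (about 4.1 N net) suggests about 5.3 mm in, and the distance moved since contact suggests about 6.2 mm.
- **Grip:** steady at 23.3 mm on the 24 mm handle.
- **Other things:** the pictures showed nothing disturbed, but I took no full-scene view at the end.

One check disagreed. The weak ring fit in the side camera put the ring centre about 4–5 mm from my estimate. I judged this to be camera bias, because the probe appeared shifted in that camera too. By eye, the tip sat within about 1.5 mm of the ring in that same view.

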